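# Move the charged battery pack from the desk charger to the label printer

## Robot

A 6-joint arm with a two-finger parallel gripper is mounted at the origin on the work surface. World frame = base frame: x ahead of the robot, y to its left, z up, the work surface at z = 0. Lengths are in m, angles in rad, forces in N, time in s.
With the tool pointing down it reaches from about 0.3 to 0.75 m from the base axis. Payload 8.5 kg.
Tool frame: the origin (TCP) lies between the finger pads; the fingertips stand robot.finger_overhang ahead of it and the grasp point (between the pads) lies 8 mm behind it (robot.finger_overhang is the distance from the TCP to the fingertips, in m); z points along the fingers, y is the line along which they close (so a half turn about z gives the same grasp; the last joint's range is limited). The gripper opens to 85 mm and grips with 20 to 120 N. Pads are 22 mm wide; open, the fingers measure 114 mm over their backs; the gripper's body (76 mm by 85 mm) begins 54 mm behind the grasp point. The pads swing forward as they close: fully open they stand 13 mm farther back than shut.
Start: joints at [-1.419, 0.381, 1.297, -0, 1.464, -0.215], TCP at [0.197, -0.513, 0.242] pointing down, gripper open.
Joint ranges: [-3.11, 3.11], [-0.89, 2.33], [0.22, 2.48], [-1.42, 4.56], [0.17, 2.85], [-2.88, 2.88]. Speed limits (rad/s): [2.39, 2.39, 3.14, 3.14, 3.14, 3.14].

## Interface

Orientations are given as a unit quaternion [x, y, z, w].
In Python, from station import robot, imaging gives the robot as it stands. The module is installed in compiled form; this text tells all that it offers.
- The arm moves only by the shell command python3 -m jog 'ROWS' [OPENING] [FORCE]. ROWS is JSON, one flat list of numbers, 6 for each row, row after row: the shift along the tool's x, y, z normalised to -1 to 1, where 1 is 25 mm, then the turn, a rotation vector about the tool's x, y, z normalised to -1 to 1, where 1 is 4 degrees. A call has 1 to 8 rows; each row shifts and turns the commanded pose from where the row before left it, along the tool's axes as they then stand; what a row does not reach is not made up. A row lasts 1/12 s, in which the tool goes at most 41.7 mm and 7.16 degrees, less where a joint would pass 70% of its speed; a pose out of reach is approached as far as the arm can. A call with a number of a shift or a turn outside -1 to 1 is refused whole. A call with a gripper value outside its range is refused whole. OPENING is the opening, from 0 (shut) to 1 (fully open), set as the call begins (- or left out, the last holds). The fingers move at their own pace and stop on an object; FORCE is the grip in N (left out, the last holds). Time passes only in rows, so rows that do not move let the fingers close. It gives the time, the measured TCP pose, the force, the opening and the grip force at its end, in the units of the state.
- robot.sense(): the state, without advancing time (a new reading comes with each control period).
- imaging.grab_frame(name): name is "scene" or "top" or "wrist"; returns the picture (480x640x3 uint8, red, green, blue); there is no depth.
- imaging.camera_model(name): a dict with "vertical_fov" (degrees; the focal length in pixels is half the picture's height over the tangent of half this angle, whatever the lens; pixels are square), "cx", "cy" (the principal point, pixels), "dist" ([k1, k2, p1, p2, k3] as OpenCV has them; the pictures are not rectified), "R" (3x3) and "t" (3): a world point X has camera coordinates R X + t; the wrist camera has in their place "hand_eye" (4x4, takes a point from camera to tool coordinates, whose origin is the TCP and whose axes are the flange's). Camera axes: x right, y down, z forward; pixel columns grow to the right and rows downward; lengths in m; the calibration is good to about 2 mm. A picture is of the moment at which its call begins: read the wrist's pose just before it. camera_model takes no time and is no camera call.
- robot.finish_job(): hands the job in; it is judged then, once.
Trained networks look in the newest picture that a camera, given by its name, has taken for a name from the list of things; names that differ only in an ending like _2 or _b are one class to them, and where a whole thing is asked for, a point or a joint stands for the part that bears it (a point fixed in the world has none). Each returns a list of dicts, best first, with "conf" (0 to 1); they miss things now and then, are a little off and sometimes report something else, mostly with a low value. They report only what shows in the picture. A call takes as long as a camera call. They do not tell look-alikes from the thing itself.
- imaging.trace(camera, query): "region" (480x640 bool, what is visible of it) and "point" ([column, row] in pixels, amid what is visible of it).
- imaging.tip_of(camera, query): "point" ([column, row] in pixels: a listed point, or the origin of a listed thing).
The state is a dict: "t": time; "q": joint angles; "joint_vel": joint speeds; "effort": joint torques, N m; "eef_pos": TCP position; "eef_rot": TCP orientation; "contact_force": force on the tool from outside, world axes, zero at the start; "moment": the same for the moment, N m; "width": finger opening in m; "grip_force": force on a finger pad.
Only numpy, scipy, OpenCV 4.12 (cv2) and the standard library are available. Lean on these libraries where they do the work, as an engineer would, in place of code of your own. Each camera call takes 0.05 s, during which the arm holds its last target. There are 200 camera calls.

## Task

The battery pack in the desk charger is charged: press down the charger's catch paddle so that the pack springs loose, and slide it out of the rails. Then slide it along the label printer's battery rails until the printer's catch clicks up behind it, and let go, leaving it locked there. Leave the mouse, the mug and the pen pot where they stand.

Things in the scene. Friction and masses are not known exactly. Their poses are not given: they have to be found in the camera images.
- pack_mid (a point): Battery pack: loose dark-grey upright brick, 0.15-0.31 kg, 70 mm long (x; all sizes below in mm), 60 high: body 32 wide (y, the width to grip) on a black shoe 70 x 46 x 6. Point: centre of the body, 34 above the underside, 26 below the top. Either end may go in first. In the rails keep fingertips 13 or more above its underside (rail tops are 11.5 above it).
- charger_home (a point): Charger: light-grey dock, fixed to the desk, with a slim grey block 72 wide, 66 high at the inner (+x) end of its rails. Point: where pack_mid lies when a pack is locked in. +x is the way a pack slides in (inwards), y across the rails, z up. Bay floor 34 below this point, 12 above the desk. A pack can be pushed about 2 past x = 0; it then springs back against the catch.
- charger_mouth (a point): Point on the charger's bay axis outside the rails, 99 out (-x) from charger_home, same height and axes. With pack_mid here the pack stands on the open flat floor just clear of the rails, free to be lifted. That floor goes on to 45 farther out; low side guides flare from 50 to 66 apart, from the rails' ends to 11 inwards (+x) of this point.
- charger_rails (a point): Centre of the charger's two aluminium rails, at bay floor height, 6 out (-x) from charger_home; same axes. They are 104 long (x from -52 to +52), 50 apart for the pack's shoe, with lips 4 thick and 37 apart whose undersides are 7.5 above the floor. The lips cover the shoe's edges: a pack can only slide in or out along x.
- charger_paddle (a point): Centre of the top of the charger's catch paddle: ribbed steel plate 28 x 28, 39 out (-x) and 55 to the +y side of charger_home, 24 above the desk. Pressed straight down (travel 7, about 5 N) it lowers the steel tooth that stands 4.5 out of the bay floor behind a locked pack; it frees the pack after about 5 and springs up again.
- charger_catch (a joint): Travel of the charger's catch, m: 0 up, 0.007 fully pressed; about 0.003 to 0.0045 while a pack lies over its tooth.
- charger_ejector (a joint): Travel of the grey spring pusher at the inner end of the charger's bay, m: about 0.003 with a pack locked in, 0.018 when out. It pushes the pack outwards with 2 to 4 N over that way; when the catch is pressed it shoves the pack about 15 mm out, and it stays there on the rails.
- printer_home (a point): Label printer: white case 136 wide with a domed roll cover 75 high, fixed to the desk; on its front a grey battery bay of exactly the same shape, rails, floor, guides, catch, paddle and ejector as the charger's, empty at the start. Point: where pack_mid lies when a pack is locked in; axes as for charger_home. Pushing a pack in takes about 5 N.
- printer_mouth (a point): Point on the printer's bay axis outside the rails, 99 out (-x) from printer_home, same height and axes. With pack_mid here the pack stands on the open flat floor just clear of the rails.
- printer_catch (a joint): Travel of the printer's catch, m: 0 up, 0.007 fully pressed. A pack sliding in presses it down by its ramp (about 0.003 to 0.0045 while over it); it clicks back to 0 behind a pack that is fully home.
- mouse: Bystander: grey and black computer mouse, 100 x 58 x 31, loose on the desk. Origin under its centre.
- mug: Bystander: white mug, 76 across, 85 high, loose on the desk. Origin under its centre.
- penpot: Bystander: round steel pen pot, 72 across, 95 high, with pens up to 150 high, loose on the desk. Origin under its centre.
Not all that is in view belongs to the job. What is shaped like the part that bears pack_mid but green or red is not meant.

How it is judged:
On the way, in this order (a step that is already met when the one before it is completed fails the run):
1. the charger's catch is pressed, letting the pack go (value of joint charger_catch above 0.0042 m), for 0.05 s.
2. the pack is out of the charger's rails (distance between pack_mid and charger_home above 0.09 m), for 0.1 s.
At the end, for the whole second after the job is handed in: The pack stands upright and at rest in the printer's bay, its pack_mid within 3 mm outwards, 4 mm inwards, 4 mm sideways and 4 mm in height of printer_home, tilted under 0.08 rad, and the printer's catch has sprung up behind it (under 1.5 mm from its top position); it is released (x of pack_mid in the frame of printer_home between -0.003 and 0.004 m and y of pack_mid in the frame of printer_home between -0.004 and 0.004 m and z of pack_mid in the frame of printer_home between -0.004 and 0.004 m and angle between pack_mid's own z axis and vertical below 0.08 rad and value of joint printer_catch below 0.0015 m and linear speed of pack below 0.02 m/s); the robot touches nothing.
It fails at once if the mouse is moved by more than 20 mm (distance of mouse from where it was at the start of the episode above 0.02 m).
It fails at once if the mug is moved by more than 20 mm (distance of mug from where it was at the start of the episode above 0.02 m).
It fails at once if the pen pot is moved by more than 20 mm (distance of penpot from where it was at the start of the episode above 0.02 m).
It also fails if it takes over 51 s, if anything falls off the work surface, if the arm or the gripper's body presses on something with over 40 N, if the wrist force passes 120 N, or if a joint passes its speed limit or range.

## Working session

There is one attempt and no reset: what is moved stays moved. The work goes in short steps, Python scripts to look and compute and a shell command to move; the robot and the scene stay as the last step left them, time stands still between calls to the robot, and variables do not carry over. Pictures are saved under pics/ and viewed, at most 10 in all, crops included, and the job is handed in when it is done.

```bash
mkdir -p pics; cat > h.py <<'E'
import numpy as np, cv2
from station import robot, imaging
from scipy.spatial.transform import Rotation as Ro
def cam(n):
    m=imaging.camera_model(n); f=240/np.tan(np.radians(m["vertical_fov"])/2)
    K=np.array([[f,0,m["cx"]],[0,f,m["cy"]],[0,0,1.]])
    if "R" in m and n!="wrist": R=np.array(m["R"]);t=np.array(m["t"])
    else:
        s=robot.sense(); T=np.eye(4);T[:3,:3]=Ro.from_quat(s["eef_rot"]).as_matrix();T[:3,3]=s["eef_pos"]
        W=np.linalg.inv(T@np.array(m["hand_eye"])); R=W[:3,:3];t=W[:3,3]
    return K,np.array(m["dist"],float),R,t
def ray(c,p):
    K,d,R,t=c; u=cv2.undistortPoints(np.array([[p]],float),K,d)[0,0]
    return -R.T@t, R.T@np.array([u[0],u[1],1.])
def onz(c,p,z):
    o,d=ray(c,p); return o+d*(z-o[2])/d[2]
def proj(c,X):
    K,d,R,t=c; return cv2.projectPoints(np.array(X,float).reshape(-1,3),cv2.Rodrigues(R)[0],t,K,d)[0].reshape(-1,2)
def tri(rays):
    A=0;b=0
    for o,d in rays:
        d=d/np.linalg.norm(d);P=np.eye(3)-np.outer(d,d);A=A+P;b=b+P@o
    return np.linalg.solve(A,b)
def grab(n,f=None):
    im=imaging.grab_frame(n)
    if f: cv2.imwrite("pics/"+f,cv2.cvtColor(im,cv2.COLOR_RGB2BGR))
    return im
E
python3 - <<'E'
from h import *
np.set_printoptions(precision=4,suppress=True)
s=robot.sense();print(s["t"],s["eef_pos"],s["eef_rot"],s["width"],robot.finger_overhang)
C={}
for n in("scene","top"):
    C[n]=cam(n);grab(n,n+"0.png")
    print(n,-C[n][2].T@C[n][3])
for q in["pack_mid","charger_home","charger_mouth","charger_rails","charger_paddle","printer_home","printer_mouth","mouse","mug","penpot"]:
    P={}
    for n in C:
        P[n]=[(np.round(r["point"],1).tolist(),round(r["conf"],2)) for r in imaging.tip_of(n,q)[:3]]
    print(q,P)
    if P["scene"] and P["top"]: print("   ",tri([ray(C[n],P[n][0][0]) for n in C]))
print(robot.sense()["t"])
E
```

```text
0.0 [ 0.1972 -0.5131  0.2417] [ 0.9832  0.1824  0.     -0.0007] 0.0853889922725319 0.011
scene [ 1.5106 -0.1229  0.9213]
top [ 0.4924 -0.0956  1.0746]
pack_mid {'scene': [([205.9, 287.4], 0.87), ([316.6, 252.9], 0.78), ([258.5, 254.6], 0.69)], 'top': [([446.6, 183.4], 0.97), ([384.1, 226.6], 0.68), ([321.0, 236.8], 0.62)]}
    [ 0.7073 -0.3794  0.0375]
charger_home {'scene': [([261.2, 254.3], 0.88)], 'top': [([385.1, 230.0], 0.66)]}
    [ 0.6044 -0.2441  0.0436]
charger_mouth {'scene': [], 'top': [([395.0, 269.8], 0.65)]}
charger_rails {'scene': [([260.0, 260.4], 0.69), ([184.2, 223.9], 0.61)], 'top': [([381.3, 232.3], 0.72)]}
    [ 0.6021 -0.2441  0.0186]
charger_paddle {'scene': [([279.5, 249.5], 0.58)], 'top': [([366.7, 250.2], 0.77), ([383.6, 227.8], 0.49)]}
    [ 0.5623 -0.2023  0.0195]
printer_home {'scene': [([452.6, 255.5], 0.7), ([261.2, 255.6], 0.48)], 'top': [([159.0, 230.0], 0.59)]}
    [0.6146 0.2537 0.0364]
printer_mouth {'scene': [([441.3, 225.0], 0.77)], 'top': [([167.9, 272.0], 0.88)]}
    [0.521  0.2329 0.0586]
mouse {'scene': [([350.0, 222.2], 0.97)], 'top': [([280.1, 305.5], 0.79), ([485.2, 310.8], 0.27)]}
    [ 0.4426 -0.0056  0.0075]
mug {'scene': [([361.7, 315.5], 0.93)], 'top': [([278.8, 156.8], 0.7)]}
    [ 0.7832 -0.0052  0.0103]
penpot {'scene': [([185.4, 221.8], 0.78)], 'top': [([487.2, 308.9], 0.94)]}
    [ 0.4247 -0.4759  0.0051]
1.1
```

View pics/scene0.png

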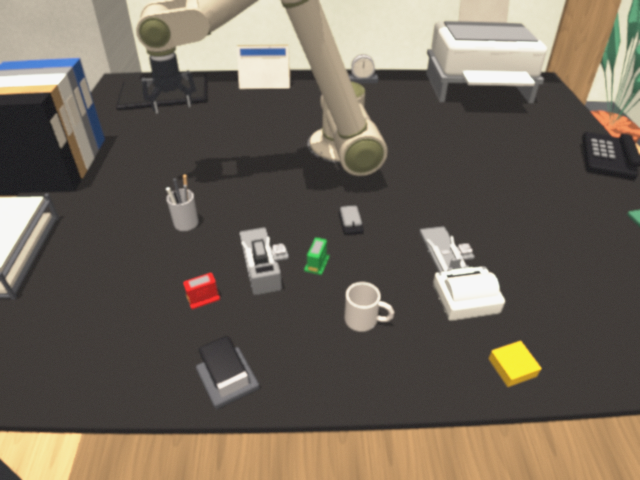

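View pics/top0.png

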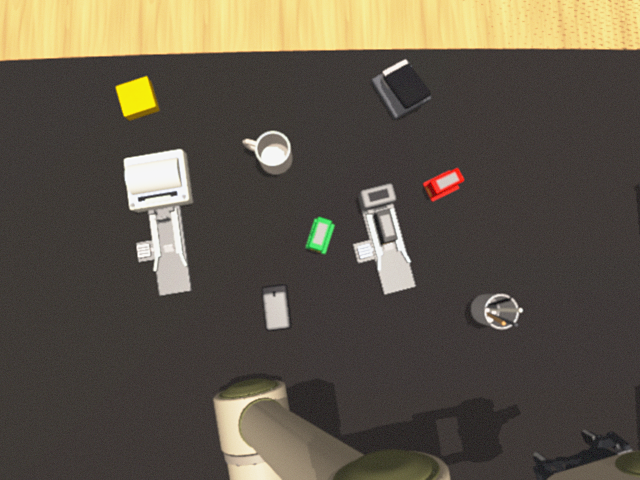

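```bash
python3 -m jog '[1,-0.34,-0.1,0,0,0,1,-0.34,-0.1,0,0,0,1,-0.34,-0.1,0,0,0,1,-0.34,-0.1,0,0,0,1,-0.34,-0.1,0,0,0,1,-0.34,-0.1,0,0,0,1,-0.34,-0.1,0,0,0,1,-0.34,-0.1,0,0,0]' 0 && python3 -m jog '[1,-0.34,-0.1,0,0,0,1,-0.34,-0.1,0,0,0,1,-0.34,-0.1,0,0,0,1,-0.34,-0.1,0,0,0,1,-0.34,-0.1,0,0,0.75,0,0,0,0,0,0.75,0,0,0,0,0,0.75,0,0,0,0,0,0]'
python3 - <<'E'
from h import *
np.set_printoptions(precision=4,suppress=True)
print(imaging.camera_model("wrist")["hand_eye"])
c=cam("wrist");im=grab("wrist","w1.png")
ct=cam("top");grab("top","top1.png")
for q in["charger_home","charger_mouth","charger_rails","charger_paddle","pack_mid"]:
  for r in imaging.tip_of("wrist",q)[:2]: 
    z={"charger_rails":.012,"charger_paddle":.024}.get(q,.046)
    print(q,np.round(r["point"],1),round(r["conf"],2),onz(c,r["point"],z))
for q in["charger_home","charger_mouth","charger_rails","charger_paddle","printer_home","printer_mouth"]:
  for r in imaging.tip_of("top",q)[:1]: 
    z={"charger_rails":.012,"charger_paddle":.024}.get(q,.046)
    print("top",q,np.round(r["point"],1),round(r["conf"],2),onz(ct,r["point"],z))
E
```

```text
t: 1.77
eef_pos: [0.3604, -0.3773, 0.2625]
eef_rot: [0.983, 0.182, 0.0, 0.0]
contact_force: [0.4, 0.2, 0.2]
width: 0.0002
grip_force: 0.0
t: 2.43
eef_pos: [0.4613, -0.2933, 0.2748]
eef_rot: [0.995, 0.104, -0.0, 0.0]
contact_force: [-0.7, -0.6, 0.2]
width: -0.0003
grip_force: 0.0
[[ 0.0004 -0.9603 -0.2791  0.0721]
 [ 1.     -0.      0.0013  0.0006]
 [-0.0013 -0.2791  0.9603 -0.1318]
 [ 0.      0.      0.      1.    ]]
charger_home [303.8 139.5] 0.22 [ 0.5173 -0.2722  0.046 ]
charger_mouth [297.9 138.4] 0.61 [ 0.5172 -0.267   0.046 ]
charger_paddle [237.1  70.7] 0.98 [ 0.5609 -0.2036  0.024 ]
top charger_home [383.9 231.2] 0.57 [ 0.6016 -0.2444  0.046 ]
top charger_mouth [396.2 271.6] 0.68 [ 0.5125 -0.2685  0.046 ]
top charger_rails [382.5 234.9] 0.86 [ 0.5968 -0.2459  0.012 ]
top charger_paddle [367.  250.1] 0.63 [ 0.5622 -0.2084  0.024 ]
top printer_home [156.8 226.3] 0.65 [0.6219 0.256  0.046 ]
top printer_mouth [165.1 269.2] 0.96 [0.5269 0.2364 0.046 ]
```

View pics/w1.png

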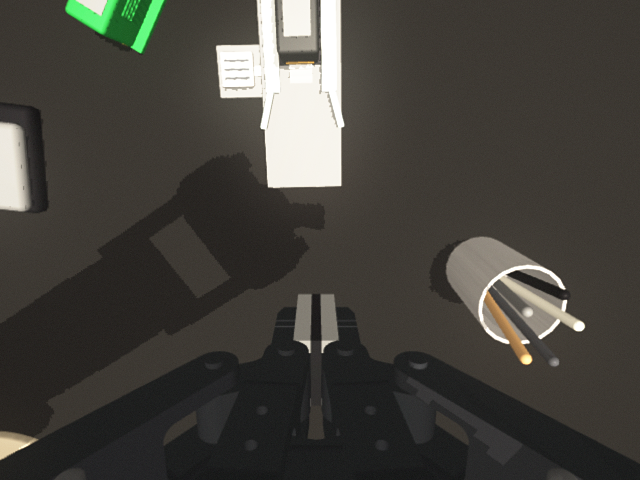

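```bash
python3 -m jog '[1,0,0,0,0,0,1,0,0,0,0,0,1,0,0,0,0,0,1,0,0,0,0,0,0,0,0,0,0,0,0,0,0,0,0,0]'
python3 - <<'E'
from h import *
np.set_printoptions(precision=4,suppress=True)
c=cam("wrist");im=grab("wrist","w2.png")
for q in["charger_home","charger_mouth","charger_rails","charger_paddle","pack_mid"]:
  for r in imaging.tip_of("wrist",q)[:1]: 
    z={"charger_rails":.012,"charger_paddle":.024}.get(q,.046)
    print(q,np.round(r["point"],1),round(r["conf"],2),onz(c,r["point"],z))
E
```

```text
t: 3.58
eef_pos: [0.5594, -0.2725, 0.2741]
eef_rot: [0.994, 0.105, -0.0, -0.0]
contact_force: [0.2, -0.8, 0.4]
width: -0.0001
grip_force: 0.0
charger_mouth [301.4 249.2] 0.78 [ 0.5184 -0.2688  0.046 ]
charger_paddle [243.7 184.3] 0.69 [ 0.5626 -0.2038  0.024 ]
pack_mid [485.8  58.9] 0.85 [ 0.7074 -0.3824  0.046 ]
```

View pics/w2.png

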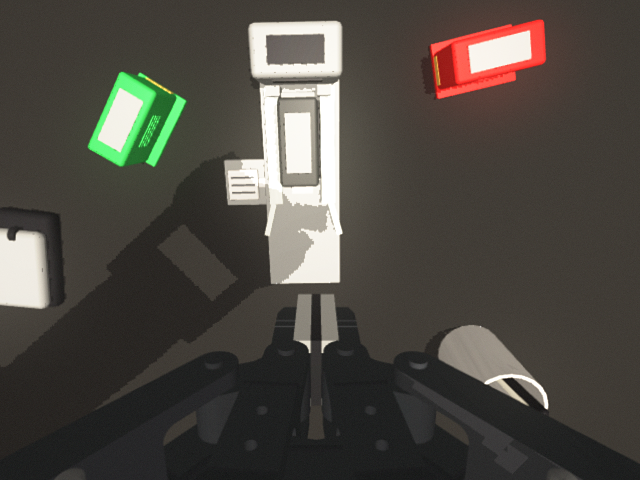

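```bash
cat > fit.py <<'E'
from h import *
from scipy.optimize import least_squares
def fit(c,obs,x0):
    # obs: list of (local x, local y or None->pair mean, z, pixel)
    def res(p):
        cs,sn=np.cos(p[2]),np.sin(p[2]);r=[]
        for lx,ly,z,px in obs:
            r+=list(proj(c,[p[0]+cs*lx-sn*ly,p[1]+sn*lx+cs*ly,z])[0]-px)
        return np.array(r)
    s=least_squares(res,x0,x_scale=[.1,.1,.1]); return s.x,s.fun.reshape(-1,2)
E
python3 - <<'E'
from fit import *
np.set_printoptions(precision=4,suppress=True)
c=cam("wrist")
A=[onz(c,p,.072) for p in[(280,98),(319,98),(320,186),(280,186)]]
F=[onz(c,p,.012) for p in[(271,283),(340,283)]]
B=[onz(c,p,.066) for p in[(250,24),(341,24),(343,78),(250,80)]]
print(np.array(A),np.linalg.norm(A[0]-A[1]),np.linalg.norm(A[1]-A[2]),np.mean(A,0));print(F,np.linalg.norm(F[0]-F[1]));print(np.array(B))
obs=[(.035,.016,.072,(280,98)),(.035,-.016,.072,(319,98)),(-.035,-.016,.072,(320,186)),(-.035,.016,.072,(280,186)),(-.039,.055,.024,(243.5,184)),(-.144,0,.012,(305.5,283))]
x,r=fit(c,obs,[.604,-.244,.2]);print(x,np.degrees(x[2]));print(r)
p=x;R=np.array([[np.cos(p[2]),-np.sin(p[2])],[np.sin(p[2]),np.cos(p[2])]])
print("paddle",p[:2]+R@[-.039,.055],"mouth",p[:2]+R@[-.099,0])
E
```

```text
[[ 0.6419 -0.2283  0.072 ]
 [ 0.6482 -0.2579  0.072 ]
 [ 0.5817 -0.273   0.072 ]
 [ 0.5749 -0.2408  0.072 ]] 0.03023090272134035 0.06819365385362122 [ 0.6117 -0.25    0.072 ]
[array([ 0.4639, -0.247 ,  0.012 ]), array([ 0.4788, -0.3173,  0.012 ])] 0.07184263410196204
[[ 0.6886 -0.1963  0.066 ]
 [ 0.7029 -0.2631  0.066 ]
 [ 0.6667 -0.2731  0.066 ]
 [ 0.6502 -0.2025  0.066 ]]
[ 0.6117 -0.2501  0.2166] 12.41183605473532
[[-1.6051 -1.0154]
 [ 0.7064 -1.3028]
 [ 0.0789  1.0484]
 [ 1.2839  1.3313]
 [ 0.4729  0.2317]
 [-1.0348  0.0759]]
paddle [ 0.5618 -0.2048] mouth [ 0.515  -0.2714]
```

```bash
python3 - <<'E'
from h import *
np.set_printoptions(precision=0,suppress=True)
m=imaging.camera_model("wrist");K,d,_,_=cam("wrist");H=np.linalg.inv(np.array(m["hand_eye"]))
c=(K,d,H[:3,:3],H[:3,3])
for z in(.011,-.008,-.03,-.042,-.05,-.06):
  print(z,[proj(c,[.011,-y,z])[0].tolist() for y in(.012,.02,.03,.04,.05)])
E
python3 -c "
from station import robot;print(robot.sense()['q'])"
```

```text
0.011 [[281.8023111979595, 291.9338846469093], [260.663956753814, 291.95233745377], [234.2026322186125, 291.9854165502967], [207.68208937824937, 292.02962945177944], [181.08455474040358, 292.0849848979323]]
-0.008 [[277.3170903367302, 314.5152923546933], [253.32258751035397, 314.54896792763697], [223.2742032638172, 314.6097957046917], [193.14023129221178, 314.6914555378503], [162.89472201940626, 314.79396594051855]]
-0.03 [[270.3177908087475, 349.7137090279747], [241.86202105436837, 349.7818790222811], [206.20201402702673, 349.90612086275223], [170.4014938166285, 350.0737711831997], [134.4173472910642, 350.28487560068754]]
-0.042 [[265.27030149151074, 375.0665943541518], [233.5937766280329, 375.1689903228832], [193.87515633840093, 375.35654412758595], [153.96468746212963, 375.6103465472419], [113.80311661783313, 375.9304749314101]]
-0.05 [[261.21312498922805, 395.4272264063601], [226.94537915341735, 395.5635099234604], [183.9565165712403, 395.81397817653396], [140.72668075114797, 396.1535666080248], [97.18111507602993, 396.5823876039591]]
-0.06 [[255.09149205700191, 426.118279331533], [216.90966962585608, 426.3175028032931], [168.97205875278502, 426.68521336722495], [120.70498377631856, 427.1849644724247], [72.00566186754972, 427.8169411744069]]
[-6.45315414e-01  4.92234614e-01  1.01847604e+00 -6.38428871e-05
  1.63058125e+00  7.16550825e-01]
```

```bash
python3 -m jog '[0.33,-0.97,0.5,0,0,0,0.33,-0.97,0.5,0,0,0,0,-0.96,1,0,0,0,0,0,1,0,0,0,0,0,1,0,0,0,0,0,1,0,0,0,0,0,1,0,0,0,0,0,1,0,0,0]'; python3 -m jog '[0,0,0.8,0,0,0,0,0,0.4,0,0,0,0,0,0,0,0,0]'
```

```text
t: 4.55
eef_pos: [0.5595, -0.1988, 0.0992]
eef_rot: [0.995, 0.104, 0.0, 0.0]
contact_force: [-0.1, -0.5, 0.2]
width: -0.0
grip_force: 0.0
t: 4.8
eef_pos: [0.5588, -0.1984, 0.0681]
eef_rot: [0.995, 0.104, -0.001, -0.001]
contact_force: [-0.3, -0.3, 0.3]
width: 0.0002
grip_force: 0.0
```

```bash
python3 -m jog '[0,0,0.7,0,0,0,0,0,0.5,0,0,0,0,0,0.15,0,0,0,0,0,0.1,0,0,0,0,0,0,0,0,0]'; python3 -m jog '[0,0,0.08,0,0,0,0,0,0.06,0,0,0,0,0,0,0,0,0,0,0,0,0,0,0]'
```

```text
t: 5.22
eef_pos: [0.5602, -0.1988, 0.0345]
eef_rot: [0.995, 0.105, 0.001, 0.0]
contact_force: [0.5, -0.3, 0.7]
width: 0.0
grip_force: 0.4
t: 5.55
eef_pos: [0.5602, -0.1988, 0.0306]
eef_rot: [0.995, 0.105, 0.001, 0.0]
contact_force: [0.5, -0.7, 1.2]
width: 0.0001
grip_force: 1.2
```

```bash
python3 -m jog '[0,0,0.08,0,0,0,0,0,0.06,0,0,0,0,0,0,0,0,0,0,0,0,0,0,0]';  python3 -m jog '[0,0,0.06,0,0,0,0,0,0,0,0,0,0,0,0,0,0,0]'
python3 - <<'E'
from h import *
c=cam("wrist");im=grab("wrist","w3.png")
E
```

```text
t: 5.88
eef_pos: [0.5602, -0.1987, 0.0277]
eef_rot: [0.995, 0.105, 0.001, 0.001]
contact_force: [-1.6, 0.3, 11.8]
width: 0.0002
grip_force: 6.0
t: 6.13
eef_pos: [0.5602, -0.1987, 0.0273]
eef_rot: [0.994, 0.105, 0.001, 0.001]
contact_force: [-4.6, 2.6, 22.0]
width: 0.0001
grip_force: 11.0
```

View pics/w3.png

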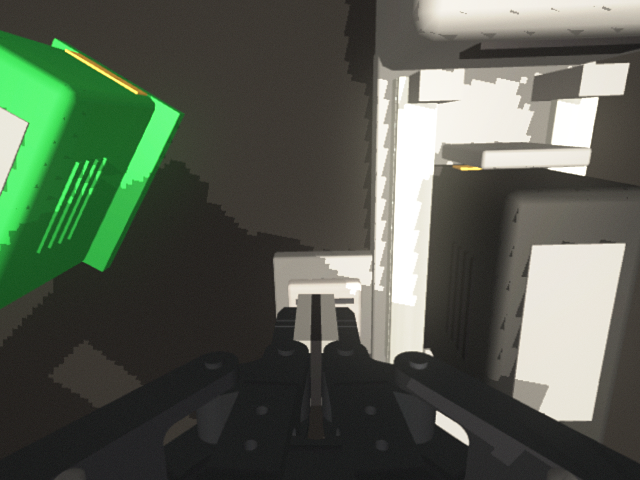

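```bash
python3 -m jog '[0,0,-0.5,0,0,0,0,0,-1,0,0,0,0,0,-1,0,0,0,0,0,-1,0,0,0,0,0.5,-1,0,0,0,0.32,0.97,-0.5,0,0,0,0.64,0.98,0,0,0,-0.1,0,0,0,0,0,0]'; python3 -m jog '[0,0,0,0,0,0,0,0,0,0,0,0]' 0.8
python3 - <<'E'
from h import *
c=cam("wrist");im=grab("wrist","w4.png")
for r in imaging.tip_of("wrist","pack_mid")[:2]: print(r["point"],r["conf"],onz(c,r["point"],.046))
E
```

```text
t: 6.85
eef_pos: [0.598, -0.2568, 0.1502]
eef_rot: [0.994, 0.107, 0.001, 0.001]
contact_force: [-0.3, 0.1, -1.2]
width: 0.0002
grip_force: 0.0
t: 7.02
eef_pos: [0.5954, -0.2528, 0.1491]
eef_rot: [0.994, 0.108, -0.001, -0.001]
contact_force: [-0.1, -0.2, -0.5]
width: 0.0233
grip_force: 0.0
[310.5, 249.2] 0.95 [ 0.59426025 -0.25068354  0.046     ]
[71.2, 185.0] 0.78 [ 0.60238163 -0.10879958  0.046     ]
```

View pics/w4.png

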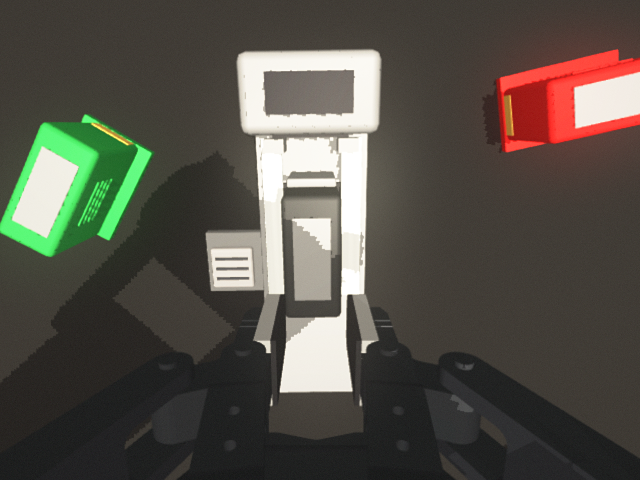

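```bash
python3 -m jog '[0,0,0,0,0,0,0,0,0,0,0,0,0,0,0.5,0,0,0,0,0,1,0,0,0,0,-0.03,1,0,0,0,0,0,1,0,0,0,0,0,0.6,0,0,0,0,0,0,0,0,0]'; python3 -m jog '[0,0,0,0,0,0,0,0,0,0,0,0,0,0,0,0,0,0,0,0,0,0,0,0,0,0,0,0,0,0]' 0 60
```

```text
t: 7.78
eef_pos: [0.5944, -0.2515, 0.0442]
eef_rot: [0.994, 0.108, -0.002, -0.002]
contact_force: [0.2, 0.4, 0.7]
width: 0.0686
grip_force: 0.0
t: 8.2
eef_pos: [0.5965, -0.2525, 0.0493]
eef_rot: [0.994, 0.108, 0.001, 0.001]
contact_force: [-1.2, 3.9, 6.6]
width: 0.0315
grip_force: 59.9
```

```bash
python3 -m jog '[-0.3,0,0,0,0,0,-0.5,0,0,0,0,0,-0.6,0,0,0,0,0,-0.6,0,0,0,0,0,-0.6,0,0,0,0,0,-0.6,0,0,0,0,0,-0.5,0,0,0,0,0,0,0,0,0,0,0]'
python3 - <<'E'
from h import *
print(robot.sense())
ct=cam("top");grab("top");
for r in imaging.tip_of("top","pack_mid")[:4]: print(r["point"],r["conf"],onz(ct,r["point"],.046))
E
```

```text
t: 8.87
eef_pos: [0.5045, -0.2739, 0.0492]
eef_rot: [0.994, 0.107, 0.001, 0.001]
contact_force: [-1.7, -1.2, 4.5]
width: 0.0314
grip_force: 59.8
{'t': 8.8667, 'q': array([-7.03285624e-01,  6.25389484e-01,  1.48991654e+00, -6.66106846e-04,
        1.02327506e+00,  6.52515461e-01]), 'joint_vel': array([ 0.02232485,  0.01878403, -0.03807968,  0.00078894,  0.02084903,
        0.02304292]), 'effort': array([ -0.33089331, -48.13423991, -14.99921322,   0.11122151,
        -0.26324579,  -0.24245935]), 'eef_pos': array([ 0.50445894, -0.27387131,  0.04922877]), 'eef_rot': array([9.94207954e-01, 1.07462529e-01, 8.31075389e-04, 1.28752162e-03]), 'contact_force': array([-1.68631054, -1.21205066,  4.50116749]), 'moment': array([-0.04015646,  0.0120044 , -0.03767043]), 'grip_force': 59.767157435417175, 'width': 0.03144994420109796}
[446.2, 182.1] 0.91 [ 0.70901647 -0.38736502  0.046     ]
[318.6, 236.9] 0.71 [ 0.59167525 -0.10076877  0.046     ]
```

```bash
python3 -m jog '[0,0,-0.3,0,0,0,0,0,-0.7,0,0,0,0,0,-1,0,0,0,0,0,-1,0,0,0,0,0,-1,0,0,0,0,0,-1,0,0,0,0,0,-1,0,0,0,0.27,-0.98,-1,0,0,0]'; python3 -m jog '[0.27,-0.98,-1,0,0,0,0.27,-0.98,0,0,0,0,0.27,-0.98,0,0,0,0,0.27,-0.98,0,0,0,0,0.27,-0.98,0,0,0,0,0.27,-0.98,0,0,0,0,0.27,-0.98,0,0,0,0,0.27,-0.98,0,0,0,0]';python3 -m jog '[0.27,-0.98,0,0,0,0,0.27,-0.98,0,0,0,0,0.27,-0.98,0,0,0,0,0.27,-0.98,0,0,0,0,0.27,-0.98,0,0,0,0,0.27,-0.98,0,0,0,0,0.27,-0.98,0,0,0,0,0.27,-0.98,0,0,0,0]'; python3 -m jog '[0.27,-0.98,0,0,0,0,0.27,-0.98,0,0,0,0,0.27,-0.98,0,0,0,0,0,0,0,0,0,0,0,0,0,0,0,0]'
python3 - <<'E'
from h import *
np.set_printoptions(precision=4,suppress=True)
c=cam("wrist");im=grab("wrist","w5.png")
for q in["printer_home","printer_mouth","pack_mid"]:
  for r in imaging.tip_of("wrist",q)[:2]: 
    print(q,np.round(r["point"],1),round(r["conf"],2),onz(c,r["point"],.046))
E
```

```text
t: 9.63
eef_pos: [0.5064, -0.2499, 0.224]
eef_rot: [0.994, 0.106, -0.0, 0.001]
contact_force: [-0.7, 0.0, -1.0]
width: 0.0315
grip_force: 59.8
t: 10.3
eef_pos: [0.517, -0.043, 0.248]
eef_rot: [0.994, 0.108, 0.0, 0.0]
contact_force: [0.9, 0.5, -1.5]
width: 0.0312
grip_force: 59.9
t: 10.97
eef_pos: [0.5276, 0.16, 0.2479]
eef_rot: [0.994, 0.108, -0.0, 0.0]
contact_force: [0.0, 0.4, -1.6]
width: 0.0317
grip_force: 59.9
t: 11.38
eef_pos: [0.5316, 0.2358, 0.2476]
eef_rot: [0.994, 0.109, -0.0, 0.0]
contact_force: [-1.1, -0.0, -1.7]
width: 0.0314
grip_force: 59.9
printer_home [325.7 103.6] 0.95 [0.6184 0.246  0.046 ]
printer_mouth [314.3 227.7] 0.6 [0.5198 0.2331 0.046 ]
pack_mid [311.9 332.5] 0.8 [0.4232 0.214  0.046 ]
```

View pics/w5.png

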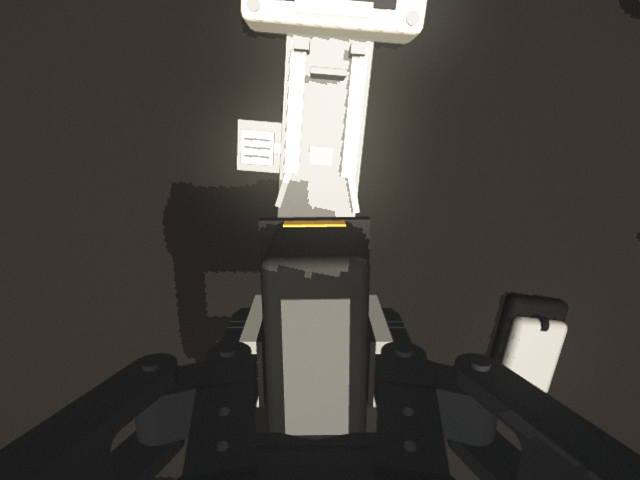

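```bash
python3 - <<'E'
import cv2
im=cv2.imread("pics/w5.png")[20:240,225:395]
g=cv2.convertScaleAbs(im,alpha=0.75)
im=cv2.resize(g,None,fx=2.7,fy=2.7,interpolation=cv2.INTER_CUBIC)
for r in range(20,240,20): cv2.putText(im,str(r),(0,int((r-20)*2.7)+4),0,.35,(0,255,255),1)
for x in range(230,395,20): cv2.putText(im,str(x),(int((x-225)*2.7)-8,590),0,.35,(0,255,255),1);cv2.line(im,(int((x-225)*2.7),570),(int((x-225)*2.7),578),(0,255,255),1)
cv2.imwrite("pics/w5c.png",im); print(im.shape)
E
```

```text
(594, 459, 3)
```

View pics/w5c.png

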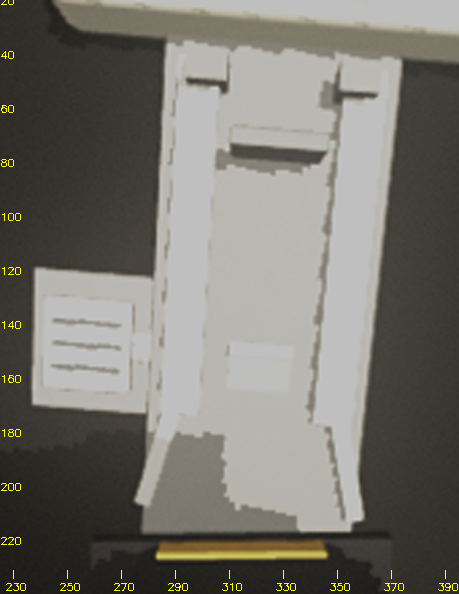

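```bash
python3 - <<'E'
from h import *
from scipy.optimize import least_squares
np.set_printoptions(precision=4,suppress=True)
c=cam("wrist")
U=lambda p,z:onz(c,p,z)[:2]
obs=[(-.058,.0185,U((299.4,173),.0235)),(-.058,-.0185,U((340.2,177.4),.0235)),(None,.0185,U((305.7,52.6),.0235)),(None,-.0185,U((352,55.2),.0235)),(-.039,.055,U((257.4,147),.024)),(0,0,U((325.7,103.6),.046)),(-.099,0,U((314.3,227.7),.046))]
def res(p):
    R=np.array([[np.cos(p[2]),-np.sin(p[2])],[np.sin(p[2]),np.cos(p[2])]]);r=[]
    for i,(lx,ly,u) in enumerate(obs):
        l=R.T@(u-p[:2]); w=.4 if i>4 else 1
        r+=[w*(l[0]-lx) if lx is not None else 0,w*(l[1]-ly)]
    return np.array(r)*1000
s=least_squares(res,[.618,.248,.14],x_scale=[.1,.1,.1]);p=s.x;print(p,np.degrees(p[2]));print(s.fun.reshape(-1,2))
# pack in hand
m=imaging.camera_model("wrist");K,d,_,_=c;H=np.linalg.inv(np.array(m["hand_eye"]));ct=(K,d,H[:3,:3],H[:3,3])
print("shoe front",[onz(ct,q,.0312) for q in((259,219.5),(370,219.5))])
print("label",[onz(ct,q,-.0228) for q in((282,299),(350,299),(284,434),(349,434),(263,262),(369,262))])
e=robot.sense();yaw=2*np.arctan2(e["eef_rot"][1],e["eef_rot"][0]);print(e["eef_pos"],np.degrees(yaw))
E
```

```text
[0.6193 0.2439 0.1381] 7.913098009366011
[[ 0.3606 -0.9112]
 [-0.6757  0.4132]
 [ 0.      0.351 ]
 [ 0.      0.2735]
 [ 0.4821 -0.3619]
 [-0.1114  0.0547]
 [-0.3059  0.5339]]
shoe front [array([ 0.0344, -0.0224,  0.0312]), array([0.0345, 0.0232, 0.0312])]
label [array([ 0.0232, -0.009 , -0.0228]), array([ 0.0232,  0.0108, -0.0228]), array([-0.0237, -0.0094, -0.0228]), array([-0.0237,  0.0115, -0.0228]), array([ 0.0346, -0.0141, -0.0228]), array([ 0.0346,  0.0159, -0.0228])]
[0.5321 0.2341 0.2478] 12.34993698690354
```

```bash
python3 -m jog '[0,0,0,0,0,0.56,0,0,0,0,0,0.55,-0.97,0.07,1,0,0,0,0,0,1,0,0,0,0,0,1,0,0,0,0,0,1,0,0,0,0,0,1,0,0,0,0,0,1,0,0,0]'; python3 -m jog '[0,0,1,0,0,0,0,0,0.5,0,0,0,0,0,0,0,0,0,0,0,0,0,0,0]'
python3 - <<'E'
from h import *
s=robot.sense();e=s["eef_pos"];yaw=2*np.arctan2(s["eef_rot"][1],s["eef_rot"][0]);p=np.array([.6193,.2439,.1381])
R=np.array([[np.cos(p[2]),-np.sin(p[2])],[np.sin(p[2]),np.cos(p[2])]])
print(R.T@(e[:2]-p[:2]),e[2],np.degrees(yaw)); grab("wrist","w6.png")
E
```

```text
t: 12.25
eef_pos: [0.5084, 0.229, 0.0969]
eef_rot: [0.998, 0.069, 0.0, 0.0]
contact_force: [-0.2, -0.1, -2.7]
width: 0.0313
grip_force: 60.1
t: 12.58
eef_pos: [0.5085, 0.2293, 0.0603]
eef_rot: [0.998, 0.069, -0.0, 0.0]
contact_force: [1.0, 0.0, -1.3]
width: 0.031
grip_force: 59.9
[-0.11173638  0.0007837 ] 0.06025713629797333 7.922935472341817
```

View pics/w6.png

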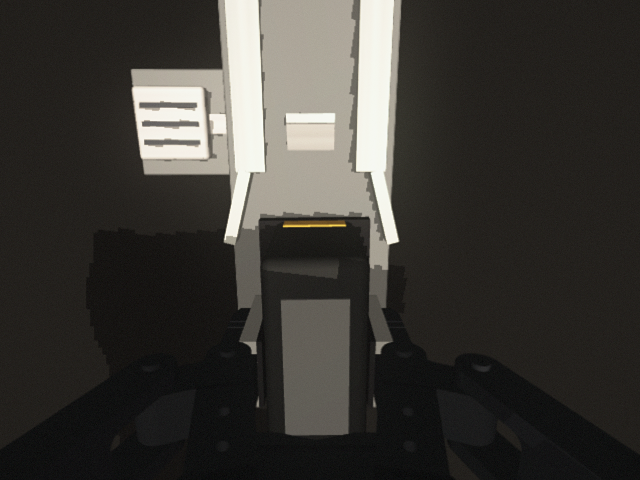

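```bash
python3 -m jog '[0,-0.05,0.25,0,0,0,0,0,0.15,0,0,0,0,0,0,0,0,0,0,0,0,0,0,0]'
```

```text
t: 12.97
eef_pos: [0.5081, 0.2311, 0.0502]
eef_rot: [0.998, 0.07, 0.0, -0.0]
contact_force: [0.6, -0.4, -2.5]
width: 0.0311
grip_force: 59.9
```

```bash
python3 -m jog '[0,0,0.03,0,0,0,0.2,0,0,0,0,0,0.3,0,0,0,0,0,0.3,0,0,0,0,0,0.3,0,0,0,0,0,0,0,0,0,0,0]'
```

```text
t: 13.47
eef_pos: [0.5373, 0.2351, 0.0495]
eef_rot: [0.998, 0.069, 0.001, -0.0]
contact_force: [-1.0, 0.4, -0.6]
width: 0.0311
grip_force: 60.2
```

```bash
python3 -m jog '[0.4,0,0,0,0,0,0.4,0,0,0,0,0,0.4,0,0,0,0,0,0.3,0,0,0,0,0,0,0,0,0,0,0]';python3 -m jog '[0.3,0,0,0,0,0,0.3,0,0,0,0,0,0.3,0,0,0,0,0,0.2,0,0,0,0,0,0,0,0,0,0,0]'
```

```text
t: 13.88
eef_pos: [0.5739, 0.2402, 0.0495]
eef_rot: [0.998, 0.069, 0.001, -0.0]
contact_force: [-0.6, -1.2, 0.5]
width: 0.0315
grip_force: 60.3
t: 14.3
eef_pos: [0.6009, 0.244, 0.0494]
eef_rot: [0.998, 0.069, 0.001, -0.0]
contact_force: [1.2, -1.0, 3.3]
width: 0.0312
grip_force: 60.5
```

```bash
python3 -m jog '[0.2,0,0,0,0,0,0.2,0,0,0,0,0,0.16,0,0,0,0,0,0,0,0,0,0,0]';python3 -m jog '[0.1,0,0,0,0,0,0.06,0,0,0,0,0,0,0,0,0,0,0]';python3 -m jog '[0.06,0,0,0,0,0,0,0,0,0,0,0]';python3 -m jog '[0.04,0,0,0,0,0,0,0,0,0,0,0]'
```

```text
t: 14.63
eef_pos: [0.6136, 0.246, 0.0494]
eef_rot: [0.998, 0.07, -0.001, 0.0]
contact_force: [-2.4, -0.6, 4.3]
width: 0.031
grip_force: 60.8
t: 14.88
eef_pos: [0.6171, 0.2465, 0.0494]
eef_rot: [0.998, 0.07, -0.001, 0.0]
contact_force: [-4.5, -0.8, 5.3]
width: 0.0313
grip_force: 61.0
t: 15.05
eef_pos: [0.6184, 0.2467, 0.0494]
eef_rot: [0.998, 0.07, -0.001, 0.0]
contact_force: [-4.8, -0.9, 5.7]
width: 0.0315
grip_force: 61.0
t: 15.22
eef_pos: [0.6194, 0.2468, 0.0494]
eef_rot: [0.998, 0.07, -0.001, 0.0]
contact_force: [-5.4, -0.2, 5.5]
width: 0.0313
grip_force: 60.8
```

```bash
python3 -m jog '[0.04,0,0,0,0,0,0,0,0,0,0,0]' | grep -E 'pos|contact';python3 -m jog '[0.04,0,0,0,0,0,0,0,0,0,0,0]'| grep -E 'pos|contact';python3 -m jog '[0.04,0,0,0,0,0,0,0,0,0,0,0]'| grep -E 'pos|contact'
```

```text
eef_pos: [0.6204, 0.247, 0.0494]
contact_force: [-5.9, -1.8, 6.2]
eef_pos: [0.6214, 0.2471, 0.0494]
contact_force: [-5.3, -1.5, 4.7]
eef_pos: [0.6216, 0.2472, 0.0494]
contact_force: [-9.6, -1.0, 7.4]
```

```bash
python3 -m jog '[0.04,0,0,0,0,0,0,0,0,0,0,0]' | grep -E 'pos|contact';python3 -m jog '[-0.1,0,0,0,0,0,0,0,0,0,0,0]'| grep -E 'pos|contact';python3 -m jog '[-0.06,0,0,0,0,0,0,0,0,0,0,0]'| grep -E 'pos|contact'; python3 -m jog '[-0.04,0,0,0,0,0,0,0,0,0,0,0]'| grep -E 'pos|contact'
```

```text
eef_pos: [0.6217, 0.2472, 0.0494]
contact_force: [-13.8, -3.4, 10.1]
eef_pos: [0.6207, 0.247, 0.0494]
contact_force: [-5.7, -0.2, 4.3]
eef_pos: [0.6198, 0.2469, 0.0493]
contact_force: [-4.0, -0.6, 5.2]
eef_pos: [0.619, 0.2467, 0.0494]
contact_force: [-2.6, -0.1, 3.7]
```

```bash
python3 -m jog '[-0.04,0,0,0,0,0,0,0,0,0,0,0]' | grep -E 'pos|contact';python3 -m jog '[-0.04,0,0,0,0,0,0,0,0,0,0,0]'| grep -E 'pos|contact'
```

```text
eef_pos: [0.6188, 0.2466, 0.0493]
contact_force: [2.3, 1.8, 0.2]
eef_pos: [0.6186, 0.2466, 0.0495]
contact_force: [6.3, 1.9, -0.9]
```

```bash
python3 -m jog '[0.06,0,0,0,0,0,0,0,0,0,0,0,0,0,0,0,0,0,0,0,0,0,0,0,0,0,0,0,0,0]' 0.7 20; python3 -m jog '[0,0,-0.3,0,0,0,0,0,-0.8,0,0,0,0,0,-1,0,0,0,0,0,-1,0,0,0,0,0,-1,0,0,0,-1,0,-1,0,0,0,-1,0,-1,0,0,0,0,0,0,0,0,0]'
python3 - <<'E'
from h import *
c=cam("wrist");grab("wrist","w7.png")
for r in imaging.tip_of("wrist","pack_mid")[:2]: print(r["point"],r["conf"],onz(c,r["point"],.046))
E
```

```text
t: 17.13
eef_pos: [0.6183, 0.2465, 0.0492]
eef_rot: [0.998, 0.07, -0.0, 0.0]
contact_force: [-0.0, -0.3, 0.6]
width: 0.0597
grip_force: 0.0
t: 17.8
eef_pos: [0.5674, 0.24, 0.2082]
eef_rot: [0.998, 0.07, 0.004, -0.001]
contact_force: [0.4, 0.7, 0.9]
width: 0.0595
grip_force: 0.0
[316.8, 157.3] 0.89 [0.61774147 0.24548663 0.046     ]
```

View pics/w7.png

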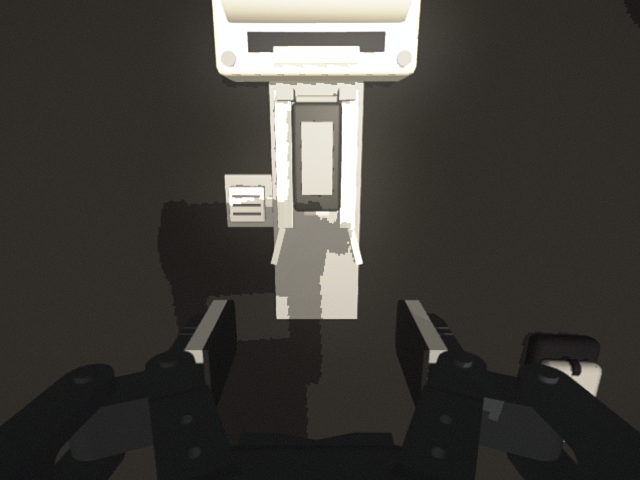

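The picture shows the pack upright and fully home in the printer bay, centred near pixel (317,157). The catch tooth shows behind it at about (320,215), and the gripper is clear.

```bash
python3 -m jog '[0,0,0,0,0,0,0,0,0,0,0,0]' | head -3; python3 -c "
from station import robot;print(robot.finish_job())"
```

```text
t: 18.07
eef_pos: [0.5692, 0.2395, 0.2006]
eef_rot: [0.998, 0.069, -0.001, 0.0]
the job is handed in; nothing more can be done
None
```

The pack is out of the charger and locked in the printer's bay: the catch held against a short pull before I let go. The gripper is clear, nothing bumped the mouse, mug or pen pot, and I handed the job in at about 18 s; no verdict came back.

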